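# Shut the tube mixer's keeper bar and hold its reset key over

## Robot

A 6-joint arm with a two-finger parallel gripper is mounted at the origin on the work surface. World frame = base frame: x ahead of the robot, y to its left, z up, the work surface at z = 0. Lengths are in m, angles in rad, forces in N, time in s.
With the tool pointing down it reaches from about 0.35 to 0.975 m from the base axis. Payload 4.9 kg.
Tool frame: the origin (TCP) lies where the fingers leave the gripper's body, on its centre line; the fingertips stand 73 mm ahead of it and the grasp point (between the pads) lies 54 mm ahead of it; z points along the fingers, y is the direction in which the jaws open and shut (so a half turn about z gives the same grasp; the last joint's range is limited). The gripper opens to 85 mm and grips with 20 to 120 N. Pads are 22 mm wide; open, the fingers measure 114 mm over their backs; the gripper's body (76 mm by 85 mm) begins 54 mm behind the grasp point. The pads swing forward as they close: fully open they stand 13 mm farther back than shut.
Start: joints at [1.197, 0.053, 1.613, -0, 1.476, -0.119], TCP at [0.158, 0.605, 0.304] pointing down, gripper open.
Joint ranges: [-3.01, 3.01], [-1.01, 2.22], [0.06, 2.58], [-1.02, 4.17], [0.09, 2.62], [-3.14, 3.14]. Speed limits (rad/s): [2.57, 2.57, 3.14, 3.14, 3.14, 3.14].

## Interface

Orientations are given as a rotation vector (axis times angle).
In Python, from station import monitor, vision, workorder gives the robot as it stands.
- The arm moves only by the tool arm_command, never from a script. Its argument "rows" is text: rows parted by semicolons, each of 6 numbers parted by spaces: the shift along the world's x, y, z in mm, then the turn, a rotation vector about the world's x, y, z in degrees. In form: tx ty tz wx wy wz; .... A call has 1 to 12 rows; each row is the pose to reach, as a shift and turn from the pose measured when the call began; what a row does not reach only later rows make up. A row lasts 1/8 s, in which the tool goes at most 62.5 mm and 10.7 degrees, less where a joint would pass 70% of its speed; a pose out of reach is approached as far as the arm can. A call with a gripper value outside its range is refused whole. "jaw" is the opening, from 0 (shut) to 1 (fully open), set as the call begins (left out, the last holds). The fingers move at their own pace and stop on an object; "squeeze" is the grip in N (left out, the last holds). Time passes only in rows, so rows that repeat a pose let the fingers close. It gives the time, the measured TCP pose, the force and the opening at its end, in the units of the state.
- monitor.get_obs(): the state, without advancing time (a new reading comes with each control period).
- vision.get_image(name): name is "side" or "top"; returns a dict with "frame" (420x560x3 uint8, red, green, blue), "vfov" (degrees; the focal length in pixels is half the picture's height over the tangent of half this angle, whatever the lens; pixels are square), "cx", "cy" (the principal point, pixels), "R" (3x3) and "t" (3): a world point X has camera coordinates R X + t. Camera axes: x right, y down, z forward; pixel columns grow to the right and rows downward; lengths in m; the calibration is good to about 2 mm. A picture is of the moment at which its call begins. There is no depth.
- workorder.finish_job(): hands the job in, once; it reports no verdict.
The state is a dict: "t": time; "q": joint angles; "dq": joint speeds; "effort": joint torques, N m; "tool_pos": TCP position; "tool_rot": TCP orientation; "contact_force": force on the tool from outside, world axes, zero at the start; "wrist_torque": the same for the moment, N m; "opening": finger opening in m.
Only numpy, scipy, OpenCV 4.12 (cv2) and the standard library are available. Lean on these libraries where they do the work, as an engineer would, in place of code of your own. Each camera call takes 0.05 s, during which the arm holds its last target. There are 200 camera calls.

## Task

The tube mixer has stopped because its keeper bar was left open: swing the bar shut over the tube caps until it clicks into its detent. Then take the blue-headed key out of the key block, put it all the way into the lock on the mixer's console, wiggling it past the sticky pins instead of forcing it, turn it a quarter turn clockwise against the spring and finish while still gripping the key and holding it turned. Leave the other keys, the tubes and everything else on the bench where they are.

Things in the scene. Friction and masses are not known exactly. Their poses are not given: they have to be found in the camera images.
- mixer: White bench tube mixer, fixed, 260 (x) by 420 (y) mm. Origin mid-underside on the bench; z up, -x its front, +y its left. Left part: platform (never moves) with a row of six capped tubes under the keeper bar. Right part (y -210 to -65, x -130 to 130 mm): console, deck 100 mm above the bench, with the lock; a red mushroom button at x 85, y -98 stands 24 mm above the deck.
- tube_row (a point): Middle of the row of cap tops, 176 mm above the bench. The light blue rack holds six tubes 19 mm apart along the mixer's y. The shut keeper bar lies above them.
- bar_knob (a point): Middle of the black upright knob (16 mm diameter, 17 mm above and below this point) on the keeper bar's free end, 209 mm above the bench, 186 mm from the hinge axis. Below the knob is the steel bar, 20 mm wide (30 mm beside the knob), from 181 to 193 mm above the bench; it ends 8 mm past the knob axis.
- bar_hinge (a point): Point on the keeper bar's vertical hinge axis, on the post at the left end of the tube row (mixer frame x 40, y 178 mm).
- keeper_bar (a joint): Bar angle a, rad: 0 = shut (hard stop), along the mixer's -y from the hinge, over the caps; positive = open, free end towards the mixer's front: the bar points along (-sin a, -cos a) in the mixer's x, y. Stays where it is left, light friction. From about 0.09 a tooth under its end rides over a sprung plunger on the catch post (3 to 5 N at the knob); below about 0.03 it is past; push on to 0.
- lock_face (a point): Centre of the keyway's mouth in the round steel lock face (42 mm across, in a flat blue ring) on the deck, 104 mm above the bench. The keyway is 11.2 mm along the mixer's x by 6.2 mm along its y, straight down, its mouth dished 2.5 mm wider on every side and 2.5 mm deep. The upper 7 mm are a fixed collar, the turning plug lies beneath. Home: the underside of the key's head lies on the face.
- lock_pins (a point): Middle one of three sprung pins 13, 18 and 23 mm below the face, at the keyway's short ends on alternate sides. They stick: each gives way to about 6 N sideways or some 6 to 12 N of straight push, and stays back once moved. Small wiggles along the key's width, or twists, ease the key past.
- plug (a joint): Angle of the lock plug, rad: 0 at rest, grows clockwise seen from above, stop at 1.5. The key's wide blade is held by the fixed collar, so it can turn only within about 2 mm of home, and cannot be drawn out while turned. A spring (0.015 N m at 0, 0.12 N m at the stop) returns it when let go. The key has about 0.12 rad of play, so it leads the plug by that much.
- key_blue: The mixer's key, blue head, 30 g, standing in the key block. Origin mid-underside of the head; z up to the head, x along the width. Head 26 (x) by 10 (y) by 34 (z) mm, z 0 to 34; below it a round neck 5 mm thick to z -9, then the steel blade 10 (x) by 5 (y) mm, down to z -38, the last 5 mm a point. Enters the lock either way round.
- key_block: Grey block 165 (x) by 46 (y) by 48 (z) mm, fixed to the bench, with three slots in its top 50 mm apart along its x; a key stands upright in each, blade down. Origin at the middle of its underside.
- key_red: Same key with a red head, for another machine, in the key block: leave it. Origin as key_blue.
- key_yellow: Same key with a yellow head, for another machine, in the key block: leave it. Origin as key_blue.
- tube1: Capped tube in the mixer's rack, 15.6 mm cap diameter, 85 mm tall, origin at its foot; tube1 to tube6 stand from the right to the left. Leave it.
- tube2: As tube1.
- tube3: As tube1.
- tube4: As tube1.
- tube5: As tube1.
- tube6: As tube1.
- spray_bottle: Bystander: bottle, 64 mm diameter, 160 mm tall, origin at its foot.
- swab_jar: Bystander: jar, 60 mm diameter, 90 mm tall, origin at its foot.
- marker: Bystander: marker pen lying on the bench, 140 mm long.
- haemostat: Bystander: steel clamp lying on the bench, 130 mm long.

How it is judged:
By the outcome, as a careful person would: the job done as asked, in the order asked, and still so for the second after the job is handed in, while the arm keeps its last pose, push and grip.
It also fails if it takes over 69 s, if anything falls off the work surface, if the arm or the gripper's body presses on something with over 40 N, if the wrist force passes 120 N, or if a joint passes its speed limit or range.

## Working session

There is one attempt and no reset: what is moved stays moved. The work goes in short steps, Python scripts to look and compute and a tool call to move; the robot and the scene stay as the last step left them, time stands still between calls to the robot, and variables do not carry over. Pictures are saved under pics/ and viewed, about 8 in all and at most 12, crops included, and the job is handed in when it is done.

Besides the shell and the picture viewer there is one more tool, called after "Emit:" as name(argument=value, ...) on one line, values as JSON. arm_command: Moves the arm, as the interface text tells. Its arguments: {"type":"object","properties":{"rows":{"type":"string"},"jaw":{"type":"number"},"squeeze":{"type":"number"}},"required":["rows"]}

```bash
mkdir -p pics
cat > h.py <<'E'
import numpy as np, cv2
from station import monitor, vision, workorder
def snap(n, name, crop=None, scale=1):
    im=vision.get_image(n); f=im["frame"][:,:,::-1]
    np.savez(f"pics/{name}.npz",**{k:im[k] for k in("vfov","cx","cy","R","t","frame")})
    if crop: f=f[crop[1]:crop[3],crop[0]:crop[2]]
    cv2.imwrite(f"pics/{name}.png",cv2.resize(f,None,fx=scale,fy=scale,interpolation=cv2.INTER_CUBIC)); return im
def load(name): return np.load(f"pics/{name}.npz")
def F(im): return im["frame"].shape[0]/2/np.tan(np.radians(float(im["vfov"]))/2)
def ray(im,u,v):
    R=np.array(im["R"]);d=R.T@np.array([(u-im["cx"])/F(im),(v-im["cy"])/F(im),1]);return -R.T@np.array(im["t"]),d
def atz(im,u,v,z):
    c,d=ray(im,u,v);return c+d*(z-c[2])/d[2]
def proj(im,X):
    p=np.array(im["R"])@np.array(X)+np.array(im["t"]);return np.array([im["cx"],im["cy"]])+F(im)*p[:2]/p[2]
E
python3 - <<'E'
from h import *
for n in("top","side"):
    im=snap(n,n+"0",scale=1.42); print(n,F(im),im["cx"],im["cy"],ray(im,280,210))
print(monitor.get_obs())
E
```

```text
top 471.2074225140306 283.67480662411197 213.88781521462496 (array([0.37040117, 0.10218963, 1.28433633]), array([ 0.12615754, -0.01342418, -0.99198436]))
side 472.38039223186854 272.453728129736 218.7462102279732 (array([ 0.01161308, -0.81107121,  0.83860889]), array([ 0.42622354,  0.72724061, -0.53856532]))
{'t': 0.1, 'q': array([ 1.19697503e+00,  5.33251778e-02,  1.61415076e+00, -1.06848108e-06,
        1.47598539e+00, -1.19014868e-01]), 'dq': array([-0.00027096,  0.00052514, -0.00676094,  0.0022948 , -0.00164423,
        0.00076243]), 'effort': array([ 6.69807159e-04, -3.94896019e+01, -3.71366072e+01, -5.81998484e-05,
        3.84760962e-03, -7.00676040e-06]), 'tool_pos': array([0.15738977, 0.60442176, 0.30276808]), 'tool_rot': array([-3.99109001e-01, -3.11567825e+00,  2.84662680e-03]), 'contact_force': array([ 0.27266819,  0.38063552, -0.22884184]), 'wrist_torque': array([ 0.024042  , -0.00254637, -0.05929337]), 'opening': 0.08566962785954566}
```

View pics/top0.png

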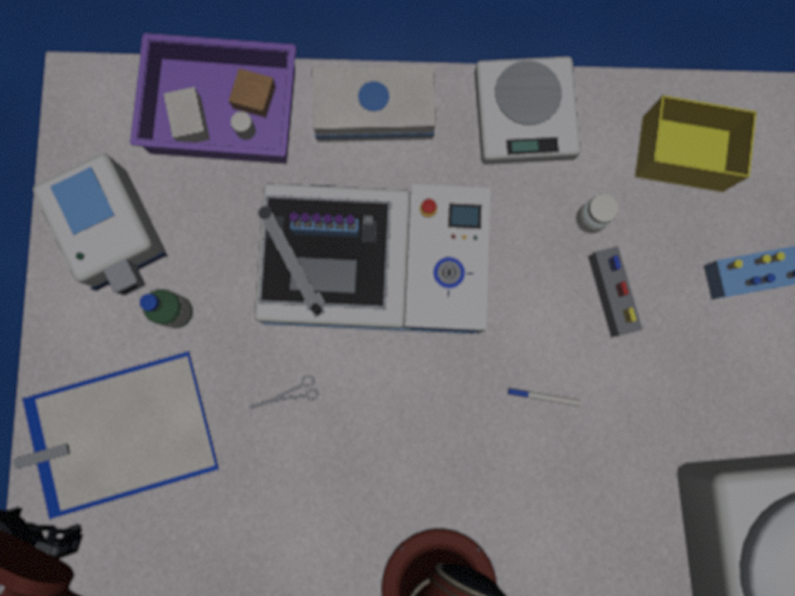

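View pics/side0.png

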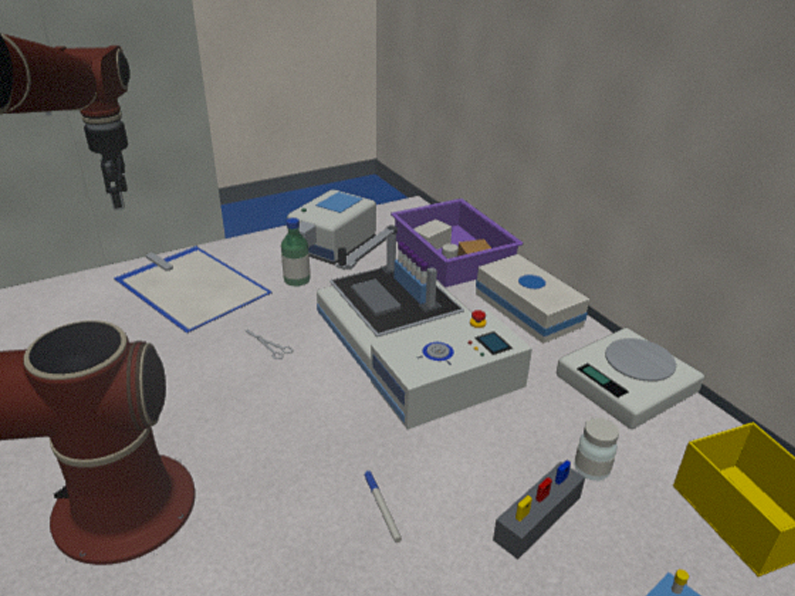

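The overview shows the open bar, knob at about (317,310), hinge (265,212), lock (449,272) and keys (616,263), (623,288), (631,314), all in 1.42x pixels. Next I'll look at enlarged crops.

Run:
```python
from h import *
t=load("top0")["frame"][:,:,::-1]; s=load("side0")["frame"][:,:,::-1]
r=lambda a,k:cv2.resize(a,None,fx=k,fy=k,interpolation=cv2.INTER_CUBIC)
cv2.imwrite("pics/c1.png",r(t[125:235,175:350],4.5))
a=r(t[170:240,410:455],8); b=r(s[320:395,345:415],560/75)[:560]
cv2.imwrite("pics/c2.png",cv2.hconcat([a[:560],b])[:, :800]); print(a.shape,b.shape)
```

```text
(560, 360, 3) (560, 523, 3)
```

View pics/c1.png

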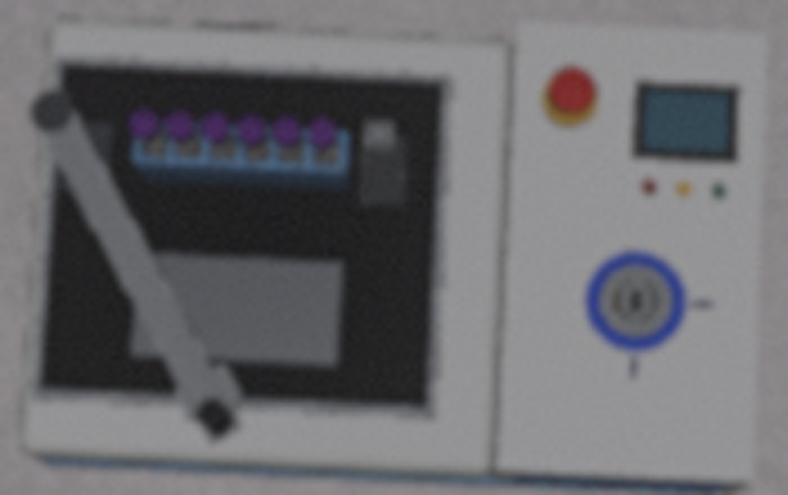

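View pics/c2.png

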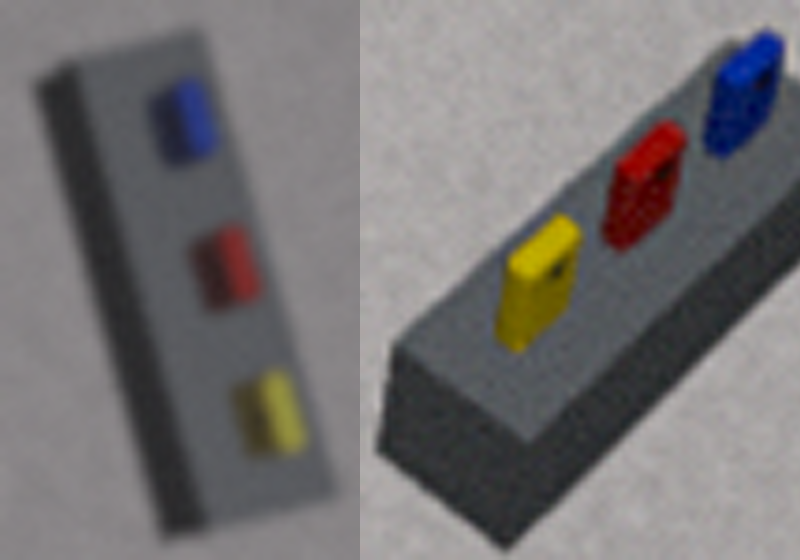

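```bash
cat >> h.py <<'E'
def c1(x,y): return (x+.5)/4.5-.5+175,(y+.5)/4.5-.5+125
def c2(x,y): return (x+.5)/8-.5+410,(y+.5)/8-.5+170
def c2s(x,y): k=560/75; return (x-360+.5)/k-.5+345,(y+.5)/k-.5+320
def meet(a,ua,b,ub):
    p,d=ray(a,*ua);q,e=ray(b,*ub)
    s=np.linalg.lstsq(np.c_[d,-e],q-p,rcond=None)[0];A=p+d*s[0];B=q+e*s[1];return (A+B)/2,np.linalg.norm(A-B)
E
python3 - <<'E'
from h import *
np.set_printoptions(precision=4,suppress=True)
T=load("top0");S=load("side0")
for n,x,y,z in[("knob",214,415,.226),("hinge",52,110,.2),("lock",635,301,.104),("cap6",145,124,.176),("cap1",322,131,.176),("deckFR",748,485,.1),("deckBR",766,35,.1),("deckBL",517,22,.1),("deckFL",495,474,.1)]:
    print(n,atz(T,*c1(x,y),z))
for n,x,y,z in[("b0",75,65,.048),("b1",205,25,.048),("b2",335,492,.048),("b3",205,527,.048),("blue",199,116,.082),("red",243,265,.082),("yel",287,412,.082)]: print(n,atz(T,*c2(x,y),z))
for n,a,b in[("blue",(199,116),(761,52)),("red",(243,265),(663,142)),("yel",(287,412),(544,235))]: print(n,meet(T,c2(*a),S,c2s(*b)))
print("lock",meet(T,c1(635,301),S,(438/1.42,351/1.42)))
print("knob",meet(T,c1(214,415),S,(342/1.42,250/1.42)))
print("hinge",meet(T,c1(52,110),S,(391/1.42,232/1.42)))
print("blue-bot side",S and atz(S,*c2s(713,150),.048))
E
```

```text
knob [0.4868 0.2179 0.226 ]
hinge [0.6479 0.3101 0.2   ]
lock [ 0.5697 -0.0037  0.104 ]
cap6 [0.6475 0.2651 0.176 ]
cap1 [0.6459 0.1709 0.176 ]
deckFR [ 0.4671 -0.0686  0.1   ]
deckBR [ 0.7272 -0.0782  0.1   ]
deckBL [0.7314 0.0654 0.1   ]
deckFL [0.4706 0.0736 0.1   ]
b0 [ 0.6227 -0.286   0.048 ]
b1 [ 0.6373 -0.3303  0.048 ]
b2 [ 0.4805 -0.3705  0.048 ]
b3 [ 0.4681 -0.3268  0.048 ]
blue [ 0.5997 -0.3158  0.082 ]
red [ 0.5509 -0.3292  0.082 ]
yel [ 0.5031 -0.3425  0.082 ]
blue (array([ 0.6009, -0.3163,  0.0836]), np.float64(0.003545963276346673))
red (array([ 0.5525, -0.3296,  0.0845]), np.float64(0.004582394960043114))
yel (array([ 0.5031, -0.3413,  0.0859]), np.float64(0.0009600363516480755))
lock (array([ 0.5711, -0.0044,  0.1007]), np.float64(0.0017340673122105395))
knob (array([0.488 , 0.2177, 0.2241]), np.float64(0.002094508179908791))
hinge (array([0.6522, 0.3143, 0.1801]), np.float64(0.0016932661151463826))
blue-bot side [ 0.5921 -0.3164  0.048 ]
```

Emit:
arm_command(rows="150 -170 0 0 0 -12;307 -347 0 0 0 -25;307 -347 0 0 0 -25;307 -347 0 0 0 -25;307 -347 0 0 0 -25;307 -347 0 0 0 -25;307 -347 0 0 0 -25;307 -347 0 0 0 -25;307 -347 0 0 0 -25;307 -347 0 0 0 -25;307 -347 -13 0 0 -25;307 -347 -25 0 0 -25", jaw=0)

```text
t: 1.6
tool_pos: [0.4635, 0.2581, 0.2765]
tool_rot: [-1.061, -2.955, 0.003]
contact_force: [0.0, 0.6, -0.1]
opening: -0.0001
```

Run:
```python
from h import *
p=monitor.get_obs()["tool_pos"]; H=np.array([.6485,.3123])
for i,a in enumerate(np.r_[np.linspace(1.1,.25,12),.2,.16,.13,.1,.07,.04,.0]):
    aw=a+.03;k=H+.186*np.array([-np.sin(aw),-np.cos(aw)]);n=np.array([np.cos(aw),-np.sin(aw)])
    print(round(a,3),np.round((k-.019*n-p[:2])*1e3),round(min(38,max(0,39.6-np.degrees(aw)))))
```

```text
1.1 [ 9. -8.] 0
1.023 [ 14. -21.] 0
0.945 [ 20. -34.] 0
0.868 [ 28. -47.] 0
0.791 [ 36. -59.] 0
0.714 [ 45. -70.] 0
0.636 [ 55. -80.] 1
0.559 [ 66. -90.] 6
0.482 [ 77. -99.] 10
0.405 [  89. -107.] 15
0.327 [ 102. -113.] 19
0.25 [ 115. -119.] 24
0.2 [ 124. -123.] 26
0.16 [ 131. -125.] 29
0.13 [ 137. -126.] 30
0.1 [ 142. -128.] 32
0.07 [ 147. -129.] 34
0.04 [ 153. -130.] 36
0.0 [ 160. -131.] 38
```

Emit:
arm_command(rows="9 -8 0 0 0 0;14 -21 0 0 0 0;20 -34 0 0 0 0;28 -47 0 0 0 0;36 -59 0 0 0 0;45 -70 0 0 0 0;55 -80 0 0 0 1;66 -90 0 0 0 6;77 -99 0 0 0 10;89 -107 0 0 0 15;102 -113 0 0 0 19;115 -119 0 0 0 24")

```text
t: 3.1
tool_pos: [0.5792, 0.1383, 0.2763]
tool_rot: [-0.42, -3.112, 0.004]
contact_force: [-0.5, 0.1, 0.2]
opening: -0.0
```

Run:
```python
from h import *
snap("top","t1",(175,110,365,235),4.2)
o=monitor.get_obs();print(o["t"],o["tool_pos"],o["contact_force"])
```

```text
3.15 [0.58038263 0.13761885 0.27639739] [-0.50604703 -0.62676814 -0.48433809]
```

View pics/t1.png

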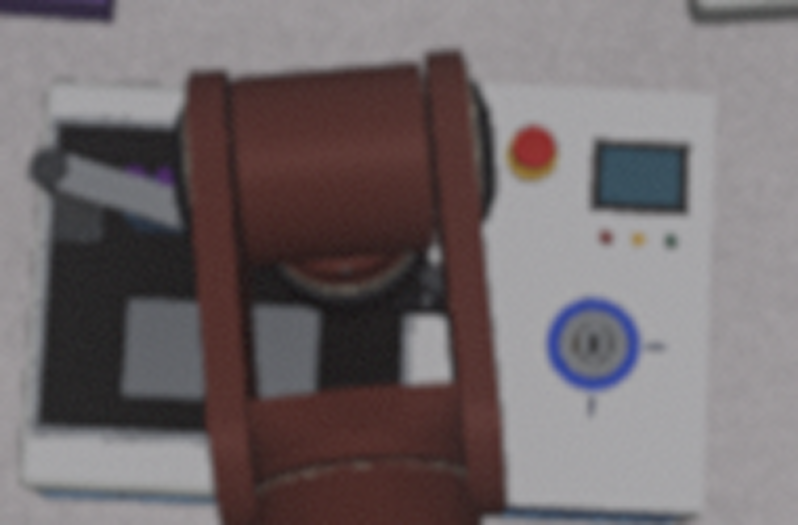

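The bar follows and has about 0.28 rad left to close. Next I'll close it slowly through the detent.

Emit:
arm_command(rows="7 -3 0 0 0 2;14 -5 0 0 0 5;20 -6 0 0 0 6;25 -8 0 0 0 8;30 -9 0 0 0 10;33 -10 0 0 0 11;36 -10 0 0 0 12;39 -11 0 0 0 13;41 -11 0 0 0 14;41 -11 0 0 0 14")

```text
t: 4.4
tool_pos: [0.621, 0.1264, 0.2763]
tool_rot: [-0.035, -3.141, 0.006]
contact_force: [-1.1, -0.5, -0.2]
opening: -0.0002
```

Emit:
arm_command(rows="1 0 0 0 0 0;2 0 0 0 0 0;3 0 0 0 0 0;4 0 0 0 0 0;4 0 0 0 0 0")

```text
t: 5.03
tool_pos: [0.6253, 0.1266, 0.2763]
tool_rot: [-0.035, -3.141, 0.005]
contact_force: [0.2, -0.2, 0.2]
opening: 0.0003
```

Emit:
arm_command(rows="1 0 0 0 0 0;2 0 0 0 0 0;3 0 0 0 0 0;4 0 0 0 0 0;4 0 0 0 0 0")

```text
t: 5.65
tool_pos: [0.6271, 0.1266, 0.2762]
tool_rot: [-0.035, -3.133, 0.006]
contact_force: [-14.1, -2.2, 5.7]
opening: -0.0002
```

Emit:
arm_command(rows="-15 0 0 0 0 0;-30 0 10 0 0 0;-30 -60 40 0 0 3;-27 -120 40 0 0 6;-27 -180 40 0 0 10;-27 -240 40 0 0 16.5;-27 -300 40 0 0 16.5;-27 -360 40 0 0 16.5;-27 -420 20 0 0 16.5;-27 -443 0 0 0 16.5;-27 -443 -20 0 0 16.5;-27 -443 -40 0 0 16.5")

```text
t: 7.15
tool_pos: [0.6002, -0.3149, 0.2348]
tool_rot: [0.417, -3.106, 0.007]
contact_force: [0.5, -0.2, -0.1]
opening: 0.0001
```

Run:
```python
from h import *
np.set_printoptions(precision=4,suppress=True)
o=monitor.get_obs();print(o["t"],o["tool_pos"],o["tool_rot"],o["q"])
T=snap("top","t2");S=snap("side","s2")
r=lambda a,k:cv2.resize(a,None,fx=k,fy=k,interpolation=cv2.INTER_CUBIC)
t=T["frame"][:,:,::-1];s=S["frame"][:,:,::-1]
a=r(t[125:235,175:350],3.2)   # 560x352
b=r(s[270:400,330:450],2.7)
b=r(s[240:400,330:450],2.2) #264x352
cv2.imwrite("pics/m2.png",cv2.hconcat([a[:352,:536],b[:352]]));print(a.shape,b.shape)
T0=load("top0")
print("jar",atz(T0,602/1.42,208/1.42,.09))
p=o["tool_pos"];print("tip px side",proj(S,p-[0,0,.073]), proj(S,[.600,-.316,.082]))
```

```text
7.15 [ 0.6002 -0.3149  0.2348] [ 0.417  -3.1062  0.0066] [-0.5904  0.2238  1.542  -0.0083  1.3786 -2.4265]
(352, 560, 3) (352, 264, 3)
jar [ 0.6974 -0.2874  0.09  ]
tip px side [402.5941 299.6432] [396.8992 327.278 ]
```

View pics/m2.png

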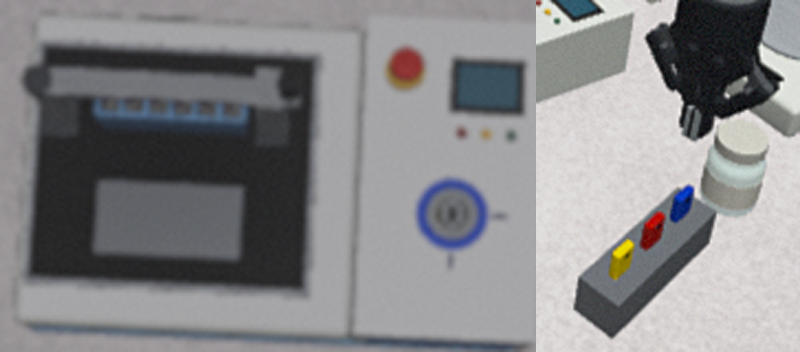

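The bar lies shut over the caps. Now I'll descend on the blue key.

Emit:
arm_command(rows="0 -1 -20 0 0 0;0 -1 -40 0 0 0;0 -1 -55 0 0 0;0 -1 -70 0 0 0;0 -1 -82 0 0 0;0 -1 -92 0 0 0;0 -1 -100 0 0 0;0 -1 -105 0 0 0;0 -1 -105 0 0 0", jaw=0.5, squeeze=40)

```text
t: 8.38
tool_pos: [0.5991, -0.3148, 0.127]
tool_rot: [0.418, -3.101, 0.001]
contact_force: [0.5, 0.5, 0.1]
opening: 0.0429
```

Emit:
arm_command(rows="0 0 0 0 0 0;0 0 0 0 0 0;0 0 0 0 0 0;0 0 0 0 0 0;0 0 0 0 0 0", jaw=0)

```text
t: 9.0
tool_pos: [0.5993, -0.315, 0.1275]
tool_rot: [0.418, -3.102, 0.002]
contact_force: [0.5, -0.9, 2.7]
opening: 0.0092
```

Emit:
arm_command(rows="0 0 0 0 0 0;0 0 0 0 0 0;0 0 4 0 0 0;0 0 10 0 0 0;0 0 18 0 0 0;0 0 28 0 0 0;0 0 38 0 0 0;0 0 50 0 0 0;0 0 70 0 0 0;0 0 95 0 0 0;0 0 120 0 0 0;0 0 120 0 0 0", squeeze=80)

```text
t: 10.5
tool_pos: [0.6006, -0.3157, 0.252]
tool_rot: [0.418, -3.107, 0.009]
contact_force: [0.2, -0.2, 0.2]
opening: 0.0083
```

Emit:
arm_command(rows="-3 40 10 0 0 -3;-8 90 10 0 0 -6;-13 140 10 0 0 -9;-18 190 10 0 0 -12;-23 240 10 0 0 -15;-28 280 10 0 0 -17;-30 300 5 0 0 -17;-30.5 311.5 0 0 0 -17;-30.5 311.5 -5 0 0 -17;-30.5 311.5 -5 0 0 -17")

```text
t: 11.75
tool_pos: [0.5699, -0.0052, 0.2459]
tool_rot: [-0.047, -3.133, 0.008]
contact_force: [0.1, 0.0, 0.2]
opening: 0.0087
```

Run:
```python
from h import *
np.set_printoptions(precision=4,suppress=True)
T=snap("top","t3");S=snap("side","s3")
o=monitor.get_obs();print(o["t"],o["tool_pos"],o["tool_rot"],o["contact_force"])
r=lambda a,k:cv2.resize(a,None,fx=k,fy=k,interpolation=cv2.INTER_CUBIC)
p=o["tool_pos"];tip=p-[0,0,.1175]
u=proj(S,tip);v=proj(T,tip);print(u,v,proj(S,[.57,-.004,.104]))
s=S["frame"][:,:,::-1];t=T["frame"][:,:,::-1]
x,y=int(u[0])-35,int(u[1])-50;x2,y2=int(v[0])-35,int(v[1])-45
print(x,y,x2,y2)
a=r(s[y:y+80,x:x+70],7);b=r(t[y2:y2+80,x2:x2+44],7)
cv2.imwrite("pics/m3.png",cv2.hconcat([a,b]))
```

```text
11.85 [ 0.5702 -0.0052  0.2468] [-0.0475 -3.1339  0.0074] [ 0.8039 -0.2001  0.2079]
[308.579  238.5669] [317.252 189.644] [307.7484 246.2609]
273 188 282 144
```

View pics/m3.png

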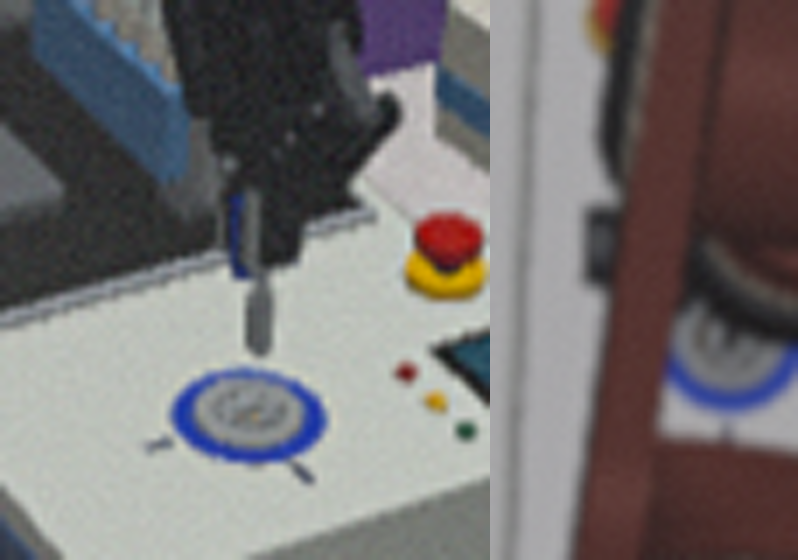

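Run:
```python
from h import *
from scipy.spatial.transform import Rotation as Ro
np.set_printoptions(precision=4,suppress=True)
S=None;acc=0
for i in range(4):
    S=vision.get_image("side");acc=acc+S["frame"].astype(float)
f=(acc/4)[:,:,::-1]
o=monitor.get_obs();R=Ro.from_rotvec(o["tool_rot"]).as_matrix();p=o["tool_pos"]
print(p,R[:,2],R[:,1])
for d in(.08,.09,.1,.1175): print(d,proj(S,p+R[:,2]*d))
for q in([0,0,0],[.001,0,0],[0,.001,0],[0,0,.001]): print(proj(S,np.array([.57,-.004,.104])+q))
x,y=283,215
c=f[y:y+42,x:x+55];cv2.imwrite("pics/m4.png",cv2.resize(c.astype('uint8'),None,fx=14,fy=14,interpolation=cv2.INTER_CUBIC))
# blade rows: dark-pixel centroid vs bright deck
g=f.mean(2)
for r in range(226,241):
    seg=g[r,300:320]; w=np.clip(150-seg,0,None); w=np.where(seg<seg.max()*.75,seg.max()-seg,0); print(r,round((w*np.arange(300,320)).sum()/max(w.sum(),1),2),int(w.sum()))
# ring fit
hsv=cv2.cvtColor(f.astype('uint8'),cv2.COLOR_BGR2HSV);m=((hsv[...,0]>105)&(hsv[...,0]<130)&(hsv[...,1]>110)).astype('uint8');m[:238]=0;m[262:]=0;m[:,:290]=0;m[:,326:]=0
pts=cv2.findNonZero(m);print(cv2.fitEllipse(cv2.convexHull(pts)))
T=load("top0");F0=T["frame"][:,:,::-1].copy();hsv=cv2.cvtColor(F0,cv2.COLOR_BGR2HSV);m=((hsv[...,0]>105)&(hsv[...,0]<130)&(hsv[...,1]>110)).astype('uint8');k=np.zeros_like(m);k[175:210,300:335]=m[175:210,300:335]
e=cv2.fitEllipse(cv2.convexHull(cv2.findNonZero(k)));print(e,atz(T,*e[0],.1005))
```

```text
[ 0.5703 -0.0047  0.2472] [-0.0066 -0.0046 -1.    ] [ 0.0297  0.9995 -0.0048]
0.08 [309.1706 226.3482]
0.09 [308.9512 229.6331]
0.1 [308.7339 232.8879]
0.1175 [308.3583 238.5126]
[307.7484 246.2609]
[308.0752 246.1505]
[307.5401 246.0556]
[307.7679 245.9511]
226 307.03 923
227 308.59 515
228 310.0 235
229 310.04 247
230 309.57 352
231 309.54 384
232 309.52 380
233 309.49 398
234 309.45 398
235 309.44 396
236 309.44 396
237 309.52 334
238 310.0 74
239 0.0 0
240 0.0 0
((308.1072082519531, 247.1881103515625), (12.511152267456055, 21.16776466369629), 92.78155517578125)
((315.7910461425781, 191.60287475585938), (20.26629066467285, 20.97685432434082), 104.46687316894531) [ 0.5701 -0.0042  0.1005]
```

View pics/m4.png

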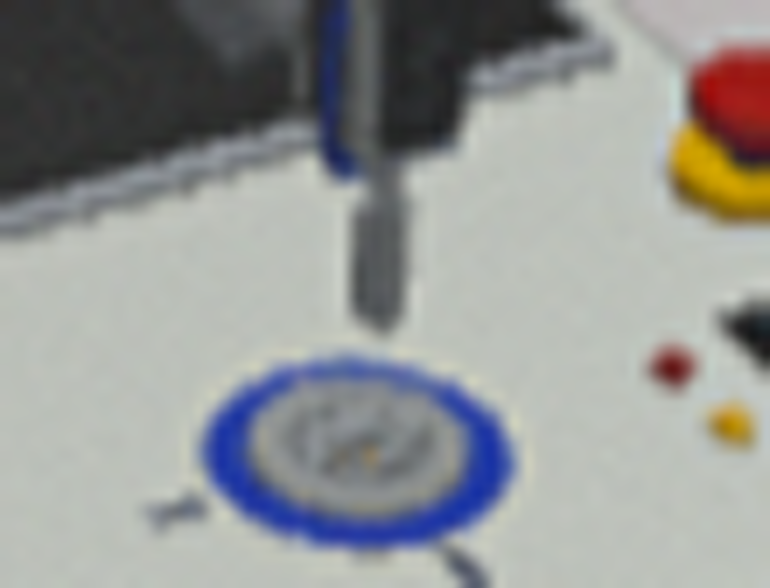

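Emit:
arm_command(rows="-2 0.5 0 0.26 -0.38 0;-2 0.5 -8 0.26 -0.38 0;-2 0.5 -16 0.26 -0.38 0;-2 0.5 -22 0.26 -0.38 0;-2 0.5 -24 0.26 -0.38 0;-2 0.5 -26 0.26 -0.38 0;-2 0.5 -28 0.26 -0.38 0;-2 0.5 -28 0.26 -0.38 0")

```text
t: 13.05
tool_pos: [0.5683, -0.0042, 0.2191]
tool_rot: [-0.047, -3.141, -0.0]
contact_force: [0.1, -0.2, -1.2]
opening: 0.0084
```

```bash
cat >> h.py <<'E'
def st():
    from scipy.spatial.transform import Rotation as Ro
    np.set_printoptions(precision=4,suppress=True)
    o=monitor.get_obs();R=Ro.from_rotvec(o["tool_rot"]).as_matrix()
    print(o["t"],o["tool_pos"],"z",R[:,2],"yaw",np.degrees(np.arctan2(R[1,1],R[0,1])),"F",o["contact_force"],"M",o["wrist_torque"],o["opening"],o["q"][5])
E
python3 -c "from h import *;st()"
```

```text
13.05 [ 0.5683 -0.0042  0.2191] z [-0.0001  0.     -1.    ] yaw 88.30027943885344 F [ 0.1307 -0.1578 -1.1629] M [-0.0156  0.013  -0.0222] 0.008400673324858712 -1.6794404694521936
```

Emit:
arm_command(rows="0 0 -1.5 0 0 0;0 0 -3 0 0 0;0 0 -4.5 0 0 0;0 0 -6 0 0 0;0 0 -6 0 0 0")

```text
t: 13.68
tool_pos: [0.5682, -0.004, 0.2129]
tool_rot: [-0.046, -3.141, -0.001]
contact_force: [0.7, 2.0, -1.5]
opening: 0.0084
```

```bash
python3 -c "from h import *;st()"
```

```text
13.675 [ 0.5682 -0.004   0.2129] z [-0.0001  0.0004 -1.    ] yaw 88.3054592382925 F [ 0.6731  2.0368 -1.5367] M [ 0.3868 -0.0745  0.0394] 0.008429140068040417 -1.679497158548827
```

Emit:
arm_command(rows="0 0.4 -1 0 0 0;0 0.7 -2 0 0 0;0 0.7 -3.5 0 0 0;0 0.7 -3.5 0 0 0")

```text
t: 14.18
tool_pos: [0.5681, -0.0034, 0.2092]
tool_rot: [-0.047, -3.141, -0.0]
contact_force: [0.0, -1.3, 0.3]
opening: 0.0084
```

```bash
python3 -c "from h import *;st()"
```

```text
14.175 [ 0.5681 -0.0034  0.2092] z [-0.0006  0.0003 -1.    ] yaw 88.29650936831274 F [ 0.0411 -1.347   0.3135] M [-0.0383  0.0282 -0.0302] 0.008423161730834277 -1.6782136411988182
```

Emit:
arm_command(rows="1 -0.2 -0.5 0 0 0;-1 -0.2 -1 0 0 0;1 -0.2 -1.5 0 0 0;-1 -0.2 -2 0 0 0;1 -0.2 -2.5 0 0 0;-1 -0.2 -3 0 0 0;1 -0.2 -3.5 0 0 0;-1 -0.2 -4 0 0 0;1 -0.2 -4.5 0 0 0;-1 -0.2 -5 0 0 0;1 -0.2 -5.5 0 0 0;0 -0.2 -6 0 0 0")

```text
t: 15.68
tool_pos: [0.568, -0.0036, 0.2033]
tool_rot: [-0.047, -3.14, -0.0]
contact_force: [-1.1, -0.7, 3.9]
opening: 0.0085
```

```bash
python3 -c "from h import *;st()"
```

```text
15.675 [ 0.568  -0.0036  0.2033] z [-0.0012  0.0002 -1.    ] yaw 88.30023542971993 F [-1.0894 -0.6624  3.8896] M [-0.0661  0.3567 -0.0388] 0.008452730118016708 -1.6785776553878924
```

Emit:
arm_command(rows="1.3 0 -0.5 0 0 1.5;-1.3 0 -1 0 0 -1.5;1.3 0 -1.5 0 0 1.5;-1.3 0 -2 0 0 -1.5;1.3 0 -2.5 0 0 1.5;-1.3 0 -3 0 0 -1.5;1.3 0 -3.5 0 0 1.5;-1.3 0 -4 0 0 -1.5;1.3 0 -4.5 0 0 1.5;-1.3 0 -5 0 0 -1.5;1.3 0 -5.5 0 0 1.5;0 0 -6 0 0 0")

```text
t: 17.18
tool_pos: [0.5687, -0.0035, 0.1975]
tool_rot: [0.049, 3.14, 0.001]
contact_force: [1.8, 1.2, 2.9]
opening: 0.0085
```

```bash
python3 -c "from h import *;st()"
```

```text
17.175 [ 0.5687 -0.0035  0.1975] z [ 0.0012  0.0007 -1.    ] yaw 88.21654343874008 F [1.7593 1.1722 2.9326] M [ 0.1802 -0.2973  0.0196] 0.008479989813351168 -1.6772533988834155
```

Emit:
arm_command(rows="1 0 -0.5 0 0 1.5;-1.5 0 -1 0 0 -1.5;1.2 0 -1.5 0 0 1.5;-1.5 0 -2 0 0 -1.5;1.2 0 -2.5 0 0 1.5;-1.5 0 -3 0 0 -1.5;1.2 0 -3.5 0 0 1.5;-1.5 0 -4 0 0 -1.5;1.2 0 -4.5 0 0 1.5;-1.5 0 -5 0 0 -1.5;1.2 0 -5.5 0 0 1.5;0 0 -6 0 0 0")

```text
t: 18.68
tool_pos: [0.5689, -0.0036, 0.1931]
tool_rot: [0.049, 3.14, 0.001]
contact_force: [-3.0, 0.6, 7.9]
opening: 0.0083
```

```bash
python3 -c "from h import *;st()"
```

```text
18.675 [ 0.5689 -0.0036  0.1931] z [ 0.0012  0.0003 -1.    ] yaw 88.22625900076105 F [-2.9744  0.5848  7.8883] M [0.0981 0.6    0.0188] 0.008303900109000197 -1.6773708727328394
```

Emit:
arm_command(rows="1.5 0 0 0 0 2;-2 0 0 0 0 -2;2 0 -0.5 0 0 2;-2 0 -1 0 0 -2;2 0 -1.5 0 0 2;-2 0 -2 0 0 -2;2 0 -2.5 0 0 2;-2 0 -3 0 0 -2;2 0 -3.5 0 0 2;-2 0 -4 0 0 -2;1 0 -4 0 0 0;0 0 -4 0 0 0")

```text
t: 20.18
tool_pos: [0.5686, -0.0038, 0.1883]
tool_rot: [-0.046, -3.141, -0.0]
contact_force: [-0.5, -1.3, -1.4]
opening: 0.0089
```

```bash
python3 -c "from h import *;st()"
```

```text
20.175 [ 0.5686 -0.0038  0.1883] z [-0.0002  0.0001 -1.    ] yaw 88.33217684055037 F [-0.5152 -1.2522 -1.4432] M [-0.1849  0.1233 -0.0107] 0.008946048987004419 -1.6792085269906019
```

Past the pins. Next I'll push down to home in small steps.

Emit:
arm_command(rows="0.5 0 -0.7 0 0 0;-0.5 0 -1.4 0 0 0;0.5 0 -2.1 0 0 0;-0.5 0 -2.8 0 0 0;0 0 -3.4 0 0 0;0 0 -3.4 0 0 0")

```text
t: 20.92
tool_pos: [0.5687, -0.0037, 0.1847]
tool_rot: [0.046, 3.141, 0.0]
contact_force: [-0.8, 0.6, 0.4]
opening: 0.0087
```

```bash
python3 -c "from h import *;st()"
```

```text
20.925 [ 0.5687 -0.0037  0.1847] z [ 0.      0.0002 -1.    ] yaw 88.33184605193026 F [-0.7972  0.5625  0.4377] M [0.0185 0.1384 0.0474] 0.008667476656950413 -1.679228344139658
```

Emit:
arm_command(rows="0 0 -0.6 0 0 0;0 0 -1.2 0 0 0;0 0 -1.8 0 0 0;0 0 -2.4 0 0 0;0 0 -2.4 0 0 0")

```text
t: 21.55
tool_pos: [0.5688, -0.0038, 0.1835]
tool_rot: [-0.046, -3.141, -0.0]
contact_force: [-5.4, -0.3, 7.4]
opening: 0.0084
```

```bash
python3 -c "from h import *;st()"
```

```text
21.55 [ 0.5688 -0.0038  0.1835] z [-0.  0. -1.] yaw 88.33754630327067 F [-5.4247 -0.3176  7.3953] M [ 0.014   0.8198 -0.0532] 0.008439286393105871 -1.679232641011679
```

Emit:
arm_command(rows="1.5 0 0 0 0 2;-2 0 -0.5 0 0 -2;1.5 0 -0.5 0 0 2;-2 0 -1 0 0 -2;1.5 0 -1 0 0 2;-1 0 -1.5 0 0 -1;-0.6 0 -1.5 0 0 0;-0.6 0 -1.5 0 0 0")

```text
t: 22.55
tool_pos: [0.5688, -0.0038, 0.1835]
tool_rot: [0.045, 3.14, 0.0]
contact_force: [-2.3, 0.5, 7.2]
opening: 0.0081
```

Run:
```python
from h import *
st()
S=snap("side","s5",(270,190,350,265),8)
```

```text
22.55 [ 0.5688 -0.0038  0.1835] z [ 0.0015  0.     -1.    ] yaw 88.34049009852332 F [-2.2524  0.5032  7.2225] M [ 0.1433  0.6389 -0.0331] 0.00812337448302788 -1.67940741909018
```

View pics/s5.png

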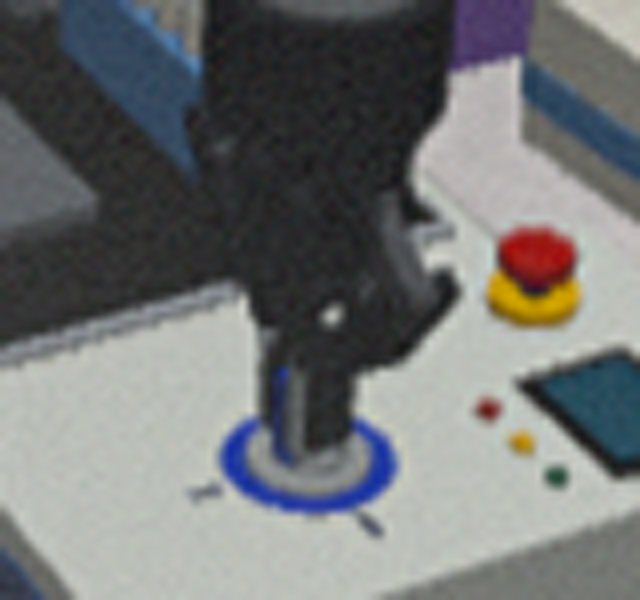

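Head seated on the lock face, at the height I predicted. Turning clockwise, with the TCP following the key's axis (about +1.3 mm in x from the TCP).

Emit:
arm_command(rows="0 0 -0.5 0 0 0;0 0.1 -0.5 0 0 -5;0 0.2 -0.5 0 0 -10;0.1 0.3 -0.5 0 0 -15;0.1 0.4 -0.5 0 0 -20;0.1 0.5 -0.5 0 0 -25;0.2 0.6 -0.5 0 0 -30;0.2 0.6 -0.5 0 0 -30", squeeze=110)

```text
t: 23.6
tool_pos: [0.5692, -0.0023, 0.1836]
tool_rot: [0.857, 3.021, 0.003]
contact_force: [-2.1, 3.1, 4.8]
opening: 0.0082
```

```bash
python3 -c "from h import *;st()"
```

```text
23.6 [ 0.5692 -0.0023  0.1836] z [ 0.0019  0.0016 -1.    ] yaw 58.315521016968304 F [-2.0606  3.128   4.7723] M [0.6538 0.4814 0.0031] 0.008207708855638764 -1.1537898685010017
```

Emit:
arm_command(rows="0.1 0.2 -0.4 0 0 -5;0.2 0.4 -0.4 0 0 -10;0.3 0.6 -0.4 0 0 -15;0.5 0.7 -0.4 0 0 -20;0.7 0.9 -0.4 0 0 -25;0.9 1.0 -0.4 0 0 -30;1.1 1.1 -0.4 0 0 -35;1.3 1.2 -0.4 0 0 -40;1.3 1.2 -0.4 0 0 -40")

```text
t: 24.72
tool_pos: [0.5707, -0.0008, 0.1836]
tool_rot: [1.837, 2.546, 0.003]
contact_force: [-1.6, 1.2, 5.2]
opening: 0.0082
```

```bash
python3 -c "from h import *;st()"
```

```text
24.725 [ 0.5707 -0.0008  0.1836] z [ 0.003   0.0005 -1.    ] yaw 18.383918036465793 F [-1.6148  1.2117  5.1683] M [0.3328 0.4712 0.11  ] 0.008240193728127735 -0.4533504995347858
```

Emit:
arm_command(rows="0.2 0.1 -0.3 0 0 -5;0.5 0.2 -0.3 0 0 -10;0.7 0.2 -0.3 0 0 -15;0.9 0.2 -0.3 0 0 -19;1.1 0.2 -0.3 0 0 -22;1.1 0.2 -0.3 0 0 -22")

```text
t: 25.48
tool_pos: [0.5718, -0.0006, 0.1836]
tool_rot: [2.287, 2.151, 0.003]
contact_force: [-2.5, 1.5, 5.0]
opening: 0.0082
```

```bash
python3 -c "from h import *;st()"
```

```text
25.475 [ 0.5718 -0.0006  0.1836] z [ 0.0028 -0.0005 -1.    ] yaw -3.5223741777940503 F [-2.5482  1.5085  4.9593] M [0.1617 0.5811 0.1159] 0.008172072923081083 -0.06959305605979435
```

Emit:
arm_command(rows="0 0 -0.3 0 0 -1;0.1 0 -0.3 0 0 -2;0.1 0 -0.3 0 0 -3;0.1 0 -0.3 0 0 -3")

```text
t: 25.98
tool_pos: [0.572, -0.0006, 0.1837]
tool_rot: [2.341, 2.092, 0.003]
contact_force: [-3.2, 0.6, 4.9]
opening: 0.0084
```

Run:
```python
from h import *
st()
S=snap("side","s6",(175,100,355,265),3.6)
```

```text
25.975 [ 0.572  -0.0006  0.1837] z [ 0.003  -0.0007 -1.    ] yaw -6.423591864046375 F [-3.2344  0.6401  4.8516] M [0.1359 0.5813 0.101 ] 0.008368157469674804 -0.01883599157798958
```

View pics/s6.png

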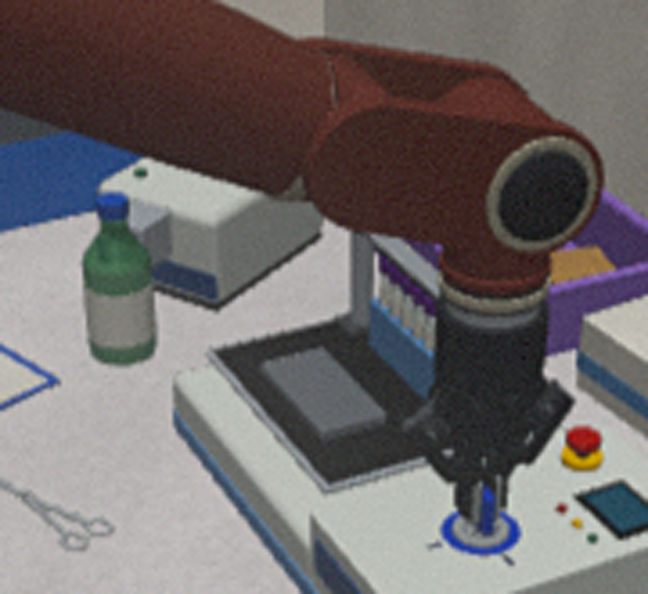

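Emit:
arm_command(rows="0.1 0 -0.3 0 0 -1;0.2 0 -0.3 0 0 -2;0.3 0 -0.3 0 0 -3;0.3 0 -0.3 0 0 -3;0.3 0 -0.3 0 0 -3")

```text
t: 26.65
tool_pos: [0.5722, -0.0006, 0.1836]
tool_rot: [2.393, 2.032, 0.002]
contact_force: [-3.6, 0.9, 5.8]
opening: 0.0077
```

```bash
python3 -c "from h import *;st()"
```

```text
26.65 [ 0.5722 -0.0006  0.1836] z [ 0.0024 -0.0009 -1.    ] yaw -9.311609824688007 F [-3.6141  0.9184  5.8028] M [0.1079 0.6198 0.1429] 0.007718422395316664 0.03183001610470772
```

Emit:
arm_command(rows="0 0 -0.3 0 0 -1;0 0 -0.3 0 0 -2;0 0 -0.3 0 0 -3;0 0 -0.3 0 0 -3")

```text
t: 27.15
tool_pos: [0.5723, -0.0006, 0.1836]
tool_rot: [2.443, 1.971, 0.002]
contact_force: [-2.3, 1.1, 5.7]
opening: 0.0083
```

```bash
python3 -c "from h import *;st()"
```

```text
27.15 [ 0.5723 -0.0006  0.1836] z [ 0.0027 -0.0011 -1.    ] yaw -12.215410122077344 F [-2.3365  1.1222  5.6924] M [0.2322 0.4915 0.2257] 0.008269350252052403 0.08265275325713413
```

The torque rose from 0.14 to 0.23 N m, so the plug is at its stop. One last check of the scene before handing in.

Run:
```python
from h import *
T=snap("top","t7");S=snap("side","s7")
a=T["frame"][90:310,160:560,::-1];b=S["frame"][90:400,150:450,::-1]
b=cv2.resize(b,(int(300*.71*1.5),330));a=cv2.resize(a,None,fx=1.19,fy=1.5)
cv2.imwrite("pics/m7.png",cv2.hconcat([a,b]));st()
```

```text
27.25 [ 0.5723 -0.0006  0.1836] z [ 0.0027 -0.001  -1.    ] yaw -12.211725651889266 F [-2.5802  0.6007  5.0394] M [0.2281 0.4668 0.2615] 0.00794130616927607 0.08256426608670983
```

View pics/m7.png

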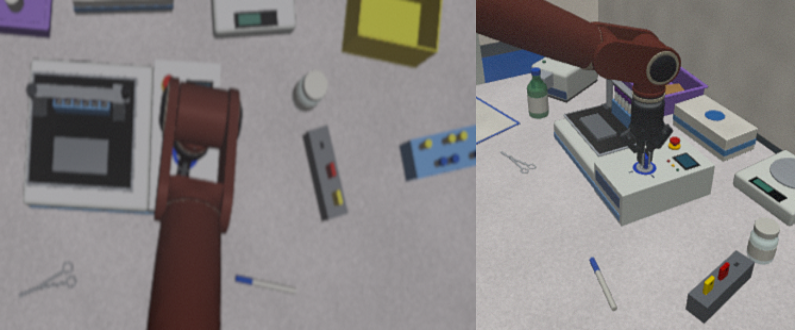

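The bar is still shut, the red and yellow keys are still in the block, and nothing else has moved.

```bash
python3 -c "from h import *;print(workorder.finish_job());st()"
```

```text
the job is handed in; nothing more can be done
None
the job is handed in; nothing more can be done
```

I pushed the keeper bar shut, put the blue key into the lock and turned it clockwise, then handed the job in at about 27 s with the key still gripped and held turned.

- **Bar:** I pushed it until it met firm resistance of about 14 N, well above the 3–5 N of the catch, so I took that as the hard stop. The pictures afterwards show it lying over the caps. I did not detect the click itself.
- **Key:** I wiggled it past the pins with at most about 8 N measured between moves. It stopped at the height I had worked out for home, with its head on the lock face.
- **Turn:** The tool turned about 100°, further than the 93° I expected for the stop plus play. The torque stayed near 0.11 N m from 70° to 95°, then rose to 0.14 N m and 0.23–0.26 N m, so I judged the plug to be against its stop. The plug angle was not measured directly. The extra degrees are probably a small error in my yaw estimate or some give in the grip.
- **Last picture:** The bar is shut, and the red and yellow keys and the bystanders in view look unmoved.

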